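# Load a foot plate onto the gauge pin of a bench punch

## Robot

A 6-joint arm with a two-finger parallel gripper is mounted at the origin on the work surface. World frame = base frame: x ahead of the robot, y to its left, z up, the work surface at z = 0. Lengths are in m, angles in rad, forces in N, time in s.
With the tool pointing down it reaches from about 0.25 to 0.725 m from the base axis. Payload 4 kg.
Tool frame: the origin (TCP) lies midway between the tips of the shut fingers; the grasp point (between the pads) lies 19 mm behind it (bot.grip_point_offset is the distance from the TCP to the grasp point, in m); z points along the fingers, y is the line along which they close (so a half turn about z gives the same grasp; the last joint's range is limited). The gripper opens to 85 mm and grips with 20 to 120 N. Pads are 22 mm wide; open, the fingers measure 114 mm over their backs; the gripper's body (76 mm by 85 mm) begins 54 mm behind the grasp point. The pads swing forward as they close: fully open they stand 13 mm farther back than shut.
Start: joints at [1.179, 0.241, 0.005, 1.335, 0, 1.571], TCP at [0.191, 0.462, 0.231] pointing down, gripper open.
Joint ranges: [-2.72, 2.72], [-1.05, 1.87], [-1.09, 1.28], [-1.99, 2.15], [-1.42, 1.44], [-3.14, 3.14]. Speed limits (rad/s): [2.79, 2.79, 3.14, 3.14, 3.14, 3.14].

## Interface

Orientations are given as a unit quaternion [x, y, z, w].
In Python, from workcell import bot gives the robot as it stands.
- The arm moves only by the tool step_arm, never from a script. Its argument "targets" is text: rows parted by semicolons, each of 7 numbers parted by spaces: the opening, from -1 (shut) to 1 (fully open), so that 0 is half open, then the shift along the world's x, y, z normalised to -1 to 1, where 1 is 0.5 m, then the turn, a rotation vector about the world's x, y, z normalised to -1 to 1, where 1 is pi/4 rad. In form: gripper x y z wx wy wz; .... A call has 1 to 10 rows; each row is the pose to reach, as a shift and turn from the pose commanded when the call began; what a row does not reach only later rows make up. A row lasts 1/12 s, in which the tool goes at most 41.7 mm and 7.16 degrees, less where a joint would pass 70% of its speed; a pose out of reach is approached as far as the arm can. A call with a number of a shift or a turn outside -1 to 1 is refused whole. A call with a gripper value outside its range is refused whole. The fingers move at their own pace and stop on an object; the grip force is fixed at half the most. Time passes only in rows, so rows that repeat a pose let the fingers close. It gives the time, the measured TCP pose, the force, the opening and the grip force at its end, in the units of the state.
- bot.get_obs(): the state, without advancing time (a new reading comes with each control period).
- bot.camera(name): name is "scene" or "top"; returns the picture (420x560x3 uint8, red, green, blue); there is no depth.
- bot.camera_info(name): a dict with "vertical_fov" (degrees; the focal length in pixels is half the picture's height over the tangent of half this angle, whatever the lens; pixels are square), "cx", "cy" (the principal point, pixels), "pose" (4x4, takes a point from camera to world coordinates). Camera axes: x right, y up, looking along -z (the intrinsics and any distortion apply to the point x, -y, -z); pixel columns grow to the right and rows downward; lengths in m; the calibration is good to about 2 mm. A picture is of the moment at which its call begins. camera_info takes no time and is no camera call.
- bot.job_done(): hands the job in; it is judged then, once.
The state is a dict: "clock": time; "joint_pos": joint angles; "joint_vel": joint speeds; "tau": joint torques, N m; "eef_pos": TCP position; "tool_rot": TCP orientation; "ft_force": force on the tool from outside, world axes, zero at the start; "ft_torque": the same for the moment, N m; "grip_width": finger opening in m; "grasp_force": force on a finger pad.
Only numpy, scipy, OpenCV 4.12 (cv2) and the standard library are available. Lean on these libraries where they do the work, as an engineer would, in place of code of your own. Each camera call takes 0.05 s, during which the arm holds its last target. There are 200 camera calls.

## Task

Load the foot plate into the bench punch: slide its leading end in under the punch head without bumping the head, until the hole in the plate sits over the brass gauge pin, and let it drop so that it lies flat on the bed with the pin through the hole. The plate must end up straight, in line with the bed, with its tube stub out in front of the head; leave the other things on the bench where they are.

Things in the scene. Friction and masses are not known exactly. Their poses are not given: they have to be found in the camera images.
- foot_plate: Workpiece: bright loose plate 180 (x) x 70 (y) x 6 mm thick, 0.3 to 0.65 kg, a rust-red square tube stub standing on it. Origin: centre of the underside, z up. Hole of 18 mm diameter right through, centred 30 mm from the origin towards +x. The +x end, 60 mm beyond the hole's centre, is the leading end that goes under the punch head.
- tube_stub (a point): Centre of the top of the tube stub, the place to grip: 30 x 30 mm outside, sides along the plate's x and y, standing 50 mm above the plate's top (56 above its underside). It is 50 mm from the plate's origin towards -x, so 80 mm behind the hole.
- plate_hole (a point): Centre of the 18 mm hole, at the plate's underside.
- punch: Bench punch, fixed, place and yaw vary. Origin: centre of the bed's underside, on the bench; z up; x points from the open front into the throat. Dark green flat bed 260 (x) x 100 (y) mm, top 24 mm above the bench. Brass gauge pin on the bed 20 mm from the origin towards -x, 30 mm in front of the head.
- punch_head: Green overhanging head and column, fixed; origin and axes of punch. Head 70 mm wide (y), from x = 10 back to the column, whose front is at x = 60; underside 76 and top 150 mm above the bench (a cap 162). Under it at x = 30 a still steel punch, 22 mm diameter, reaches down to 62 above the bench: 38 clear above the bed. A lever slopes back on the +x side, up to 190 high.
- gauge_pin (a point): Centre of the tip of the brass gauge pin, 12 mm above the bed's top: 12 mm diameter for its lower 6 mm, then tapering to 4 mm at the tip.
- spray_can: bystander: upright spray can, 66 diameter, 190 mm high
- weld_magnet: bystander: red welding magnet, 90 x 16 footprint, about 90 mm high
- hammer: bystander: hammer lying down
- wire_brush: bystander: brush lying down
- cup: bystander: grey plastic cup, 84 diameter, 100 mm high
- tape_measure: bystander: yellow tape measure, 70 x 38 x 65 mm high
- offcut: bystander: bare steel offcut lying flat, 80 x 40 x 8 mm, no hole
- wrench: bystander: wrench lying down
Not all that is in view belongs to the job. Leave any orange look-alike of the foot_plate alone.

How it is judged:
At the end, for the whole second after the job is handed in: The plate lies flat on the bed (underside within 2.5 mm of it, tilt under 0.03 rad), the pin through its hole (centres within 5 mm), leading end under the head, stub in front, its length in line with the bed within 0.15 rad (8.5 degrees), released and at rest (horizontal distance between plate_hole and gauge_pin below 0.005 m and z of foot_plate in the frame of punch between 0.0215 and 0.0265 m and angle between foot_plate's own z axis and vertical below 0.03 rad and angle between the x axis of foot_plate and the x axis of punch, either way round below 0.15 rad and x of foot_plate in the frame of punch below -0.03 m and linear speed of foot_plate below 0.01 m/s and angular speed of foot_plate below 0.1 rad/s); the robot touches nothing.
It fails at once if the plate bumps the punch head or column (over 4 N) (contact force between foot_plate and punch_head above 4 N).
It fails at once if a bystander is moved by more than 30 mm (distance of any of spray_can, weld_magnet, hammer, wire_brush, cup, tape_measure, offcut, wrench from where it was at the start of the episode above 0.03 m).
It also fails if it takes over 40 s, if anything falls off the work surface, if the arm or the gripper's body presses on something with over 40 N, if the wrist force passes 120 N, or if a joint passes its speed limit or range.

## Working session

There is one attempt and no reset: what is moved stays moved. The work goes in short steps, Python scripts to look and compute and a tool call to move; the robot and the scene stay as the last step left them, time stands still between calls to the robot, and variables do not carry over. Pictures are saved under pics/ and viewed, at most 10 in all, crops included, and the job is handed in when it is done.

Besides the shell and the picture viewer there is one more tool, called as name(argument=value, ...) on one line, values as JSON. step_arm: Moves the arm, as the interface text tells. Scaled input: -1 to 1 covers 0.5 m each way for a shift and pi/4 rad each way for a turn. Its arguments: {"type":"object","properties":{"targets":{"type":"string"}},"required":["targets"]}

```bash
mkdir -p pics; ls
python3 - <<'E'
from workcell import bot
import cv2
for n in("scene","top"):
    im=bot.camera(n); cv2.imwrite(f"pics/{n}0.png",im[:,:,::-1]); i=bot.camera_info(n); print(n,i)
E
```

```text
pics
scene {'vertical_fov': 49.141687966025415, 'cx': 278.949131350322, 'cy': 209.16087308252395, 'pose': array([[ 0.80848493, -0.30445716,  0.50364467,  1.26282075],
       [ 0.58836349,  0.43768149, -0.67989949, -0.83042552],
       [-0.01343569,  0.84601463,  0.53299036,  0.83061419],
       [ 0.        ,  0.        ,  0.        ,  1.        ]])}
top {'vertical_fov': 53.95948265164615, 'cx': 279.89584043911213, 'cy': 207.6305803937402, 'pose': array([[-0.02801756,  0.99316442, -0.11331131,  0.41458362],
       [-0.99919333, -0.03108794, -0.02542097,  0.12704896],
       [-0.02876982,  0.11250767,  0.99323427,  1.11522369],
       [ 0.        ,  0.        ,  0.        ,  1.        ]])}
```

View pics/scene0.png

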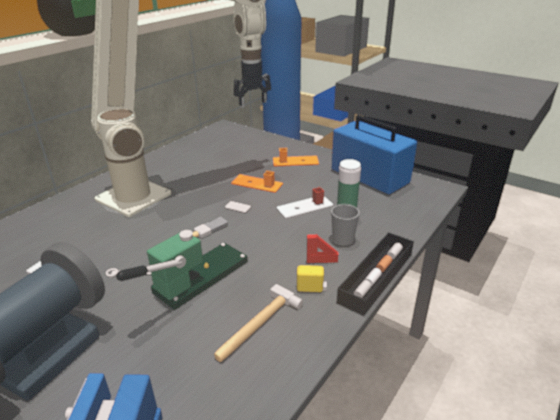

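View pics/top0.png

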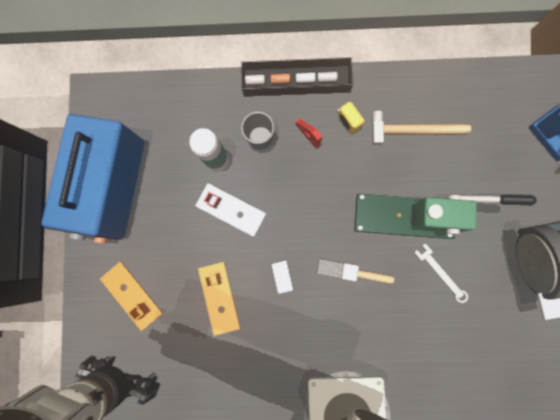

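Candidates for the foot plate, in the top view: white plate (231,209) with its red stub (213,200), orange look-alikes (131,296) and (219,298), and the bare offcut (282,277). The bright plate with the stub and hole matches the description. The punch is at (415,215), with its throat facing image right (about -y). I'll check this in a crop and measure.

```bash
cat > h.py <<'E'
import numpy as np, cv2
from workcell import bot
def K(n):
    i=bot.camera_info(n); f=210/np.tan(np.radians(i["vertical_fov"]/2)); return f,i["cx"],i["cy"],i["pose"]
def ray(n,p):
    f,cx,cy,P=K(n); d=P[:3,:3]@np.array([(p[0]-cx)/f,-(p[1]-cy)/f,-1.]); return P[:3,3],d
def plane(n,p,z):
    o,d=ray(n,p); return o+d*(z-o[2])/d[2]
def proj(n,X):
    f,cx,cy,P=K(n); c=P[:3,:3].T@(np.asarray(X)-P[:3,3]); return np.array([cx-f*c[0]/c[2],cy+f*c[1]/c[2]])
def tri(p,q):
    (o,d),(a,b)=ray("top",p),ray("scene",q); s=np.linalg.lstsq(np.c_[d,-b],a-o,rcond=None)[0]
    u,v=o+s[0]*d,a+s[1]*b; return (u+v)/2,np.linalg.norm(u-v)
E
python3 - <<'E'
from h import *
t=cv2.imread("pics/top0.png"); s=cv2.imread("pics/scene0.png")
r=lambda c,w:cv2.resize(c,w,interpolation=cv2.INTER_CUBIC)
a=r(t[165:255,185:275],(400,400)); b=r(t[180:250,350:480],(400,215))
c=r(s[180:225,270:340],(400,257)); d=r(s[220:305,145:255],(400,309))
L=np.vstack([a,b[:200]]);R=np.vstack([c,d])[:600];R=np.vstack([R,np.zeros((600-len(R),400,3),np.uint8)])
cv2.imwrite("pics/crop.png",np.hstack([L,R]))
hsv=cv2.cvtColor(t,cv2.COLOR_BGR2HSV)
def white(im,x0,x1,y0,y1):
    h=cv2.cvtColor(im,cv2.COLOR_BGR2HSV);m=((h[...,1]<60)&(h[...,2]>170)).astype(np.uint8);k=np.zeros_like(m);k[y0:y1,x0:x1]=m[y0:y1,x0:x1];return k
m=white(t,190,272,180,240); c=max(cv2.findContours(m,0,2)[0],key=cv2.contourArea)
box=cv2.boxPoints(cv2.minAreaRect(c)); print(box)
P=np.array([plane("top",p,.006) for p in box]); print(P.round(4),[np.linalg.norm(P[i]-P[i-1]).round(4) for i in range(4)],P.mean(0))
E
```

```text
[[193.896   206.0327 ]
 [206.62704 181.63152]
 [266.22882 212.7281 ]
 [253.49777 237.12929]]
[[0.5528 0.3896 0.006 ]
 [0.6191 0.3542 0.006 ]
 [0.5284 0.1928 0.006 ]
 [0.4635 0.2287 0.006 ]] [np.float64(0.1841), np.float64(0.0751), np.float64(0.1852), np.float64(0.0742)] [0.54096549 0.29134742 0.006     ]
```

View pics/crop.png

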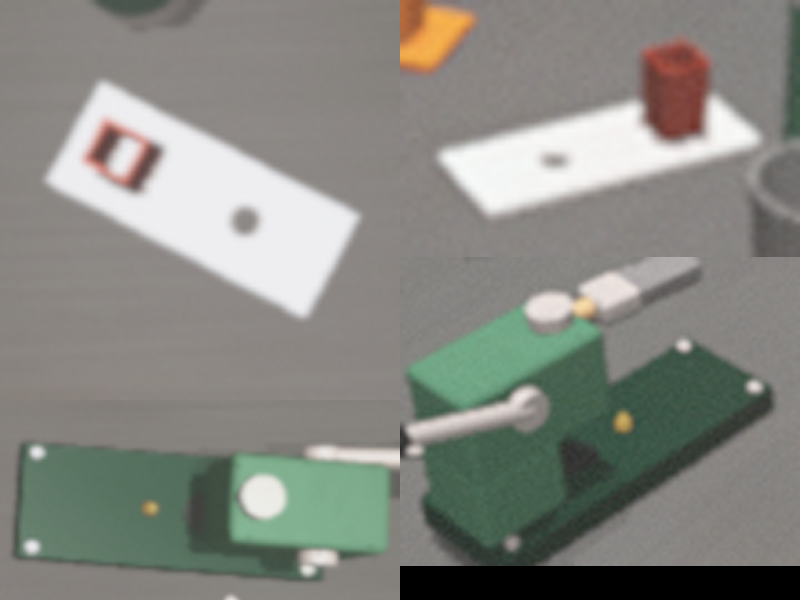

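The crop confirms it: a white plate with a rust-red hollow stub (top ≈(213,200)) and a hole at ≈(240,214). The brass pin is at ≈(399,215), with the bed's front edge on the left. Next I measure across both views.

Run:
```python
from h import *
I={n:cv2.cvtColor(cv2.imread(f"pics/{n}0.png"),cv2.COLOR_BGR2HSV).astype(int) for n in("top","scene")}
def cen(n,x0,x1,y0,y1,f,big=True):
    h=I[n][y0:y1,x0:x1]; m=f(h[...,0],h[...,1],h[...,2]).astype(np.uint8)
    k,l,st,c=cv2.connectedComponentsWithStats(m); j=1+np.argmax(st[1:,4]); return c[j]+[x0,y0],st[j,4]
brass=lambda h,s,v:(h>10)&(h<32)&(s>90)&(v>90)
dark=lambda h,s,v:(v<185)
pt,a=cen("top",392,406,208,222,brass); ps,b=cen("scene",198,214,258,274,brass); print("pin",pt,a,ps,b)
print(plane("top",pt,.031),plane("scene",ps,.031),tri(pt,ps))
ht,a=cen("top",233,248,207,222,dark); hs,b=cen("scene",291,304,204,213,dark); print("hole",ht,a,hs,b)
print(plane("top",ht,.006),plane("scene",hs,.006),tri(ht,hs))
red=lambda h,s,v:((h<8)|(h>172))&(s>110)
rt,a=cen("top",200,226,188,214,red); print("stub top",rt,a,plane("top",rt,.05)); 
# screws on bed
wh=lambda h,s,v:(s<70)&(v>150)
S=[cen("top",*w,wh)[0] for w in((355,370,190,205),(354,368,218,234))]; print(S,[plane("top",q,.025) for q in S])
# bed outline: dark green
h=I["top"]; m=((h[...,0]>60)&(h[...,0]<95)&(h[...,1]>60)).astype(np.uint8); k=np.zeros_like(m);k[185:245,350:418]=m[185:245,350:418]
k=cv2.morphologyEx(k,cv2.MORPH_OPEN,np.ones((3,3)))
c=max(cv2.findContours(k,0,1)[0],key=cv2.contourArea)[:,0]
from numpy.linalg import norm
def edge(sel,ax):
    # per-column extreme rows -> line fit in world
    P=[]
    for x in range(362,412):
        r=np.flatnonzero(k[:,x]); P.append(plane("top",(x,r[0]-.5 if ax else r[-1]+.5),.024 ))
    P=np.array(P)[:,:2]; v=cv2.fitLine(P.astype(np.float32),cv2.DIST_HUBER,0,.01,.01).ravel(); return v
for ax in(1,0):
    v=edge(0,ax); print("edge",v,np.degrees(np.arctan2(v[1],v[0])))
g=((h[...,0]>60)&(h[...,0]<90)&(h[...,1]>70)&(h[...,2]>95)).astype(np.uint8);g[:,:424]=0;g[:190]=0;g[240:]=0;g[:,478:]=0
c=max(cv2.findContours(g,0,2)[0],key=cv2.contourArea);b=cv2.boxPoints(cv2.minAreaRect(c));print("head",[plane("top",q,.150).round(4) for q in b])
o=bot.get_obs();print(o["eef_pos"],o["tool_rot"],o["grip_width"],bot.grip_point_offset)
```

```text
pin [398.5        214.71428571] 14 [205.90909091 265.09090909] 22
[ 0.50988541 -0.15532298  0.031     ] [ 0.51207046 -0.15801635  0.031     ] (array([ 0.51000325, -0.15600749,  0.02869321]), np.float64(0.0002369049648571862))
hole [239.65384615 214.34615385] 26 [296.8 207.6] 5
[0.52623268 0.26499796 0.006     ] [0.52737608 0.26398996 0.006     ] (array([0.52642409, 0.26519732, 0.00501564]), np.float64(0.00023746861078546258))Traceback (most recent call last):
  File "<stdin>", line 13, in <module>
  File "<stdin>", line 5, in cen
    return _wrapfunc(a, 'argmax', axis=axis, out=out, **kwds)
    return bound(*args, **kwds)
ValueError: attempt to get argmax of an empty sequence
```

Run:
```python
from h import *
h=cv2.cvtColor(cv2.imread("pics/top0.png"),cv2.COLOR_BGR2HSV).astype(int)
m=((h[...,1]>60)&((h[...,0]<12)|(h[...,0]>168))).astype(np.uint8);k=np.zeros_like(m);k[188:214,200:226]=m[188:214,200:226]
c=np.vstack(cv2.findContours(k,0,2)[0]);r=cv2.minAreaRect(c);print("stub",r,plane("top",r[0],.045))
m=((h[...,0]>50)&(h[...,0]<100)&(h[...,1]>40)).astype(np.uint8)
for top in(1,0):
    P=[]
    for x in range(362,418):
        q=np.flatnonzero(m[185:245,x])+185
        if len(q): P.append(plane("top",(x,q[0]-.5 if top else q[-1]+.5),.024))
    v=cv2.fitLine(np.float32(P)[:,:2],cv2.DIST_HUBER,0,.01,.01).ravel(); print("edge",v,np.degrees(np.arctan2(v[1],v[0])))
g=(m>0)&(h[...,1]>70)&(h[...,2]>95);g=g.astype(np.uint8);g[:,:424]=0;g[:190]=0;g[240:]=0;g[:,478:]=0
c=max(cv2.findContours(g,0,2)[0],key=cv2.contourArea);b=cv2.boxPoints(cv2.minAreaRect(c));print("head",[plane("top",q,.150).round(4) for q in b])
wh=(h[...,1]<70)&(h[...,2]>150)
for x0,x1,y0,y1 in((355,370,190,205),(354,368,218,234)):
    y,x=np.nonzero(wh[y0:y1,x0:x1]);print("screw",plane("top",(x.mean()+x0,y.mean()+y0),.026) if len(x) else 0)
print("can,cup",plane("top",(204,140),.19),plane("top",(258,128),.1))
o=bot.get_obs();print(o["eef_pos"],o["tool_rot"],o["grip_width"],bot.grip_point_offset,o["clock"])
from scipy.spatial.transform import Rotation as R
print(R.from_quat(o["tool_rot"]).as_matrix().round(3))
```

```text
stub ((211.60003662109375, 199.30001831054688), (12.969193458557129, 10.733125686645508), 26.56505012512207) [0.56434866 0.33347764 0.045     ]
edge [ 0.10770092  0.99418336  0.55872035 -0.14921694] 83.81719
edge [ 0.114423    0.9934321   0.46265382 -0.1364766 ] 83.42965
head [array([ 0.4747, -0.1851,  0.15  ]), array([ 0.4759, -0.1863,  0.15  ]), array([ 0.4735, -0.1885,  0.15  ]), array([ 0.4723, -0.1873,  0.15  ])]
screw [ 0.56107259 -0.06287989  0.026     ]
screw [ 0.48055385 -0.05424837  0.026     ]
can,cup [0.68303327 0.3218877  0.19      ] [0.73539666 0.20288459 0.1       ]
[0.19070223 0.46159669 0.23051125] [ 1.94649598e-01  9.80872397e-01 -9.14014971e-04 -1.97799700e-04] 0.08553151185909318 0.0187 0.1
[[-0.924  0.382 -0.001]
 [ 0.382  0.924 -0.002]
 [ 0.    -0.002 -1.   ]]
```

step_arm(targets="1 0.748 -0.254 -0.1 0 0 -0.149;1 0.748 -0.254 -0.1 0 0 -0.149;1 0.748 -0.254 -0.1 0 0 -0.149;1 0.748 -0.254 -0.1 0 0 -0.149;1 0.748 -0.254 -0.1 0 0 -0.149;1 0.748 -0.254 -0.1 0 0 -0.149;1 0.748 -0.254 -0.1 0 0 -0.149;1 0.748 -0.254 -0.1 0 0 -0.149;1 0.748 -0.254 -0.1 0 0 -0.149;1 0.748 -0.254 -0.1 0 0 -0.149")

```text
clock: 0.93
eef_pos: [0.5683, 0.3324, 0.1793]
tool_rot: [0.253, 0.967, -0.001, -0.0]
ft_force: [-0.9, 0.8, -0.2]
grip_width: 0.085
grasp_force: 0.0
```

step_arm(targets="1 0 0 0 0 0 0;1 0 0 0 0 0 0;1 0 0 -0.16 0 0 0")

```text
clock: 1.18
eef_pos: [0.5694, 0.3382, 0.1481]
tool_rot: [0.252, 0.968, 0.006, 0.006]
ft_force: [1.9, 1.8, 1.5]
grip_width: 0.0854
grasp_force: 0.0
```

step_arm(targets="1 0 0 0 0 0 0;1 0 0 0 0 0 0;1 0 0 0 0 0 0;1 0 0 0 0 0 0")

```text
clock: 1.52
eef_pos: [0.5654, 0.3365, 0.1424]
tool_rot: [0.251, 0.968, 0.001, 0.001]
ft_force: [0.4, 0.0, -0.2]
grip_width: 0.0854
grasp_force: 0.0
```

Run:
```python
from h import *
o=bot.get_obs();print(o["eef_pos"],o["tool_rot"],o["joint_vel"].round(3) if hasattr(o["joint_vel"],"round") else o["joint_vel"],o["joint_pos"])
```

```text
[0.56542812 0.33653425 0.14235544] [0.25102964 0.96797736 0.0014463  0.00136003] [-0.007 -0.004  0.009 -0.006 -0.002 -0.001] [5.36824614e-01 5.98993365e-01 3.17965571e-01 1.28579921e+00
 1.01476879e-04 1.04431346e+00]
```

step_arm(targets="1 0 -0.004 -0.08 0 0 0;1 0 -0.004 -0.16 0 0 0;1 0 -0.004 -0.2 0 0 0;1 0 -0.004 -0.23 0 0 0;1 0 -0.004 -0.252 0 0 0;1 0 -0.004 -0.252 0 0 0;1 0 -0.004 -0.252 0 0 0")

```text
clock: 2.1
eef_pos: [0.5656, 0.3338, 0.0149]
tool_rot: [0.251, 0.968, 0.001, 0.001]
ft_force: [-1.1, -0.7, -0.4]
grip_width: 0.0851
grasp_force: 0.0
```

Run:
```python
from h import *
s=bot.camera("scene")[:,:,::-1];t=bot.camera("top")[:,:,::-1]
r=lambda c:cv2.resize(c,(400,400),interpolation=cv2.INTER_CUBIC)
cv2.imwrite("pics/grasp.png",np.hstack([r(s[140:240,260:360]),r(t[150:250,175:275])]))
print(bot.get_obs()["eef_pos"])
```

```text
[0.56645535 0.33418138 0.01602104]
```

View pics/grasp.png

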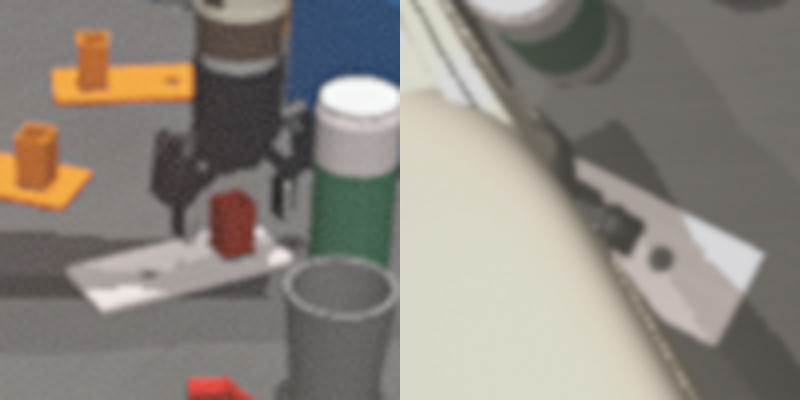

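The fingers straddle the red stub (scene ≈(318,195)), one in front and one behind along the plate. The spray can is clear, so I close.

step_arm(targets="-1 0 0 0 0 0 0;-1 0 0 0 0 0 0;-1 0 0 0 0 0 0;-1 0 0 0 0 0 0;-1 0 0 0 0 0 0;-1 0 0 0 0 0 0;-1 0 0 0 0 0 0;-1 0 0 0 0 0 0;-1 0 0 0 0 0 0;-1 0 0 0 0 0 0")

```text
clock: 3.03
eef_pos: [0.5655, 0.3336, 0.0143]
tool_rot: [0.252, 0.968, 0.001, 0.001]
ft_force: [-0.2, 1.1, 5.7]
grip_width: 0.0294
grasp_force: 60.4
```

step_arm(targets="-1 0 0 0.03 0 0 0;-1 0 0 0.07 0 0 0;-1 0 0 0.12 0 0 0;-1 0 0 0.16 0 0 0;-1 0 0 0.16 0 0 0;-1 0 0 0.16 0 0 0;-1 0 0 0.16 0 0 0")

```text
clock: 3.62
eef_pos: [0.5634, 0.3321, 0.0909]
tool_rot: [0.252, 0.968, -0.002, -0.002]
ft_force: [0.0, -0.4, -4.1]
grip_width: 0.0294
grasp_force: 60.3
```

step_arm(targets="-1 -0.006 -0.06 0 0 0 0.05;-1 -0.013 -0.12 0 0 0 0.11;-1 -0.02 -0.19 0 0 0 0.17;-1 -0.028 -0.26 0 0 0 0.23;-1 -0.035 -0.33 0 0 0 0.29;-1 -0.042 -0.4 0 0 0 0.35;-1 -0.049 -0.46 0 0 0 0.4;-1 -0.055 -0.52 0 0 0 0.45;-1 -0.062 -0.578 0 0 0 0.507;-1 -0.062 -0.578 0 0 0 0.507")

```text
clock: 4.45
eef_pos: [0.5306, 0.0387, 0.091]
tool_rot: [0.058, 0.998, -0.002, -0.003]
ft_force: [0.2, 0.5, -4.8]
grip_width: 0.0295
grasp_force: 61.7
```

step_arm(targets="-1 0 0 0 0 0 0;-1 0 0 0 0 0 0;-1 0 0 0 0 0 0")

```text
clock: 4.7
eef_pos: [0.5333, 0.045, 0.0925]
tool_rot: [0.055, 0.998, 0.0, -0.001]
ft_force: [-0.2, -0.2, -4.2]
grip_width: 0.0294
grasp_force: 61.7
```

Run:
```python
from h import *
o=bot.get_obs();print(o["eef_pos"],o["tool_rot"])
s=bot.camera("scene")[:,:,::-1];t=bot.camera("top")[:,:,::-1]
cv2.imwrite("pics/s1.png",s);cv2.imwrite("pics/t1.png",t)
r=lambda c:cv2.resize(c,(400,400),interpolation=cv2.INTER_CUBIC)
cv2.imwrite("pics/pre.png",np.hstack([r(s[160:310,140:290]),r(t[150:290,290:430])]))
```

```text
[0.53325827 0.04495447 0.09251947] [ 5.48260238e-02  9.98495375e-01  8.28719188e-05 -1.04266146e-03]
```

View pics/pre.png

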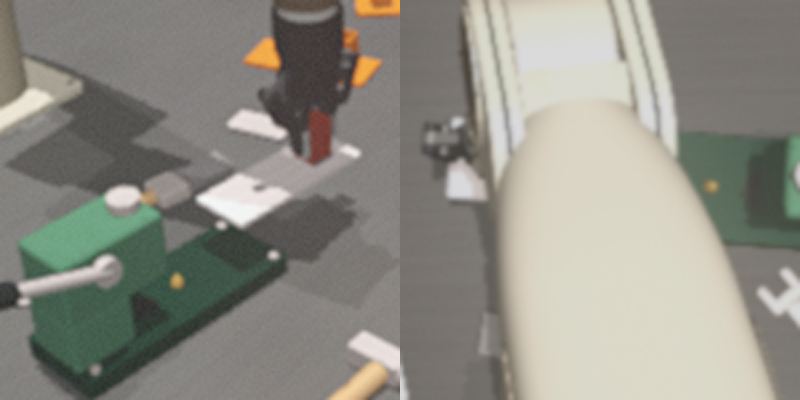

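Run:
```python
from h import *
T=np.array([.5333,.045,.0925]);a=np.radians(-96.29);u=np.array([np.cos(a),np.sin(a),0]);v=np.array([-u[1],u[0],0])
b=T-[0,0,.0143-.006]
for n,x,y in(("hole",.08,0),("leadL",.14,.035),("leadR",.14,-.035),("rearL",-.04,.035),("rearR",-.04,-.035)): print(n,proj("scene",b+x*u+y*v).round(1))
h=cv2.cvtColor(cv2.imread("pics/s1.png"),cv2.COLOR_BGR2HSV).astype(int)
m=((h[...,1]<60)&(h[...,2]>135)).astype(np.uint8)
k=np.zeros_like(m);k[205:248,205:285]=m[205:248,205:285]
c=max(cv2.findContours(k,0,2)[0],key=cv2.contourArea)[:,0]
print("left",c[c[:,0].argmin()],"bottom",c[c[:,1].argmax()],"right",c[c[:,0].argmax()],cv2.contourArea(c))
q=h[226:236,230:247,2];print(q)
```

```text
hole [237.4 229.6]
leadL [230.2 243.9]
leadR [213.3 234.1]
rearL [274.9 216.7]
rearR [258.1 208.5]
left [213 234] bottom [222 245] right [275 218] 869.5
[[233 219 208 203 190 177 175 170 166 166 167 168 169 169 168 166 166]
 [235 234 233 230 221 204 199 190 175 173 169 169 167 166 169 166 166]
 [234 236 236 236 232 223 212 195 178 171 168 166 165 163 165 165 168]
 [234 234 235 233 222 201 179 168 159 163 174 176 175 171 174 168 167]
 [234 235 233 232 210 169 141 138 147 173 198 208 206 207 206 191 175]
 [234 235 237 234 221 192 171 173 187 207 226 233 234 233 231 219 204]
 [236 237 237 237 233 224 217 219 226 233 236 237 237 236 234 231 229]
 [237 237 236 234 236 234 235 235 236 236 236 235 234 233 232 234 228]
 [237 236 236 235 235 236 236 236 235 235 234 233 233 232 233 229 211]
 [235 235 234 235 235 236 235 235 234 233 233 235 232 229 221 205 177]]
```

step_arm(targets="-1 0 0 -0.02 0 0 0;-1 0 0 -0.045 0 0 0;-1 0 0 -0.07 0 0 0;-1 0 0 -0.07 0 0 0;-1 0 0 -0.07 0 0 0;-1 0 0 -0.07 0 0 0")

```text
clock: 5.3
eef_pos: [0.5342, 0.0445, 0.0588]
tool_rot: [0.055, 0.998, -0.0, 0.0]
ft_force: [-0.8, -0.5, -3.8]
grip_width: 0.0294
grasp_force: 61.7
```

Run:
```python
from h import *
o=bot.get_obs();print(o["eef_pos"],o["tool_rot"],o["joint_vel"])
```

```text
[0.53416967 0.04450333 0.0587564 ] [ 5.49593865e-02  9.98488584e-01 -7.36423236e-06  1.15727356e-04] [-0.00242348 -0.01324525  0.01207215 -0.00061483 -0.00181755  0.00085894]
```

step_arm(targets="-1 -0.003 -0.025 -0.003 0 0 0;-1 -0.006 -0.055 -0.003 0 0 0;-1 -0.011 -0.09 -0.003 0 0 0;-1 -0.015 -0.125 -0.003 0 0 0;-1 -0.019 -0.16 -0.003 0 0 0;-1 -0.023 -0.19 -0.003 0 0 0;-1 -0.026 -0.215 -0.003 0 0 0;-1 -0.028 -0.233 -0.003 0 0 0;-1 -0.029 -0.243 -0.003 0 0 0;-1 -0.029 -0.243 -0.003 0 0 0")

```text
clock: 6.13
eef_pos: [0.5196, -0.0784, 0.0574]
tool_rot: [0.056, 0.998, -0.0, 0.0]
ft_force: [-0.1, 0.4, -3.2]
grip_width: 0.0295
grasp_force: 61.7
```

step_arm(targets="-1 0 0 0 0 0 0;-1 0 0 0 0 0 0;-1 0 0 0 0 0 0;-1 0 0 0 0 0 0")

```text
clock: 6.47
eef_pos: [0.5195, -0.0767, 0.0571]
tool_rot: [0.055, 0.999, 0.0, -0.0]
ft_force: [-0.6, -0.8, -4.7]
grip_width: 0.0296
grasp_force: 61.7
```

Run:
```python
from h import *
o=bot.get_obs();print(o["eef_pos"],o["tool_rot"],o["ft_force"])
s=bot.camera("scene")[:,:,::-1];t=bot.camera("top")[:,:,::-1]
cv2.imwrite("pics/s2.png",s);cv2.imwrite("pics/t2.png",t)
r=lambda c:cv2.resize(c,(400,400),interpolation=cv2.INTER_CUBIC)
cv2.imwrite("pics/over.png",np.hstack([r(s[210:300,160:250]),r(t[165:265,350:450])]))
T=o["eef_pos"];q=o["tool_rot"];a=2*np.arctan2(q[1],q[0])-np.pi/2+np.pi;u=np.array([np.cos(a),np.sin(a),0])
H=T+.0795*u;H[2]=T[2]-.0143+.006;print("hole",H,proj("top",H),proj("scene",H))
```

```text
[ 0.51950919 -0.07669529  0.05710163] [ 5.47019127e-02  9.98502725e-01  8.52765230e-05 -3.94076214e-05] [-0.58851218 -0.75045597 -4.68777512]
hole [ 0.5108246  -0.15571951  0.04880163] [400.40696219 213.68742153] [205.52244357 259.393974  ]
```

View pics/over.png

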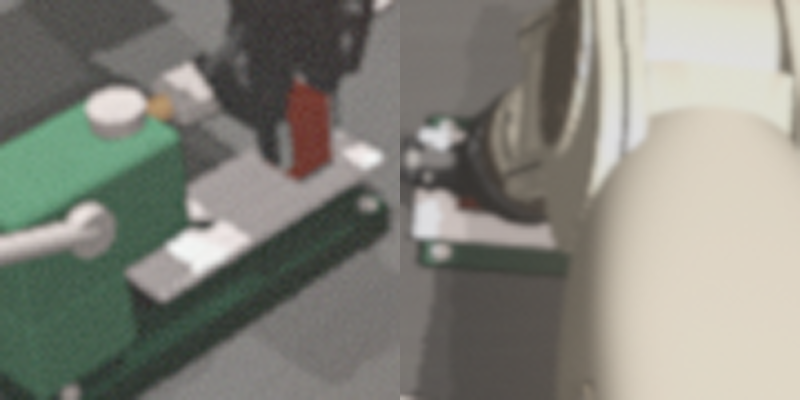

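The leading end is under the head and the hole at scene ≈(205,258) sits over the pin. I lower it gently and watch the force.

step_arm(targets="-1 0 -0.001 -0.006 0 0 0;-1 0 -0.001 -0.012 0 0 0;-1 0 -0.001 -0.018 0 0 0;-1 0 -0.001 -0.024 0 0 0;-1 0 -0.001 -0.028 0 0 0;-1 0 -0.001 -0.028 0 0 0;-1 0 -0.001 -0.028 0 0 0;-1 0 -0.001 -0.028 0 0 0")

```text
clock: 7.23
eef_pos: [0.5195, -0.0779, 0.0432]
tool_rot: [0.055, 0.998, -0.0, 0.0]
ft_force: [-0.0, -0.3, -5.3]
grip_width: 0.0291
grasp_force: 61.7
```

step_arm(targets="-1 0 0 -0.003 0 0 0;-1 0 0 -0.006 0 0 0;-1 0 0 -0.009 0 0 0;-1 0 0 -0.009 0 0 0;-1 0 0 -0.009 0 0 0")

```text
clock: 7.65
eef_pos: [0.5193, -0.0779, 0.0385]
tool_rot: [0.055, 0.998, 0.0, -0.0]
ft_force: [-0.3, 0.1, -3.7]
grip_width: 0.0288
grasp_force: 61.8
```

step_arm(targets="0 0 0 0 0 0 0;0.4 0 0 0 0 0 0;0.4 0 0 0 0 0 0;0.4 0 0 0 0 0 0;0.4 0 0 0 0 0 0;0.4 0 0 0 0 0 0;0.4 0 0 0.04 0 0 0;0.4 0 0 0.1 0 0 0;0.4 0 0 0.16 0 0 0;0.4 0 0 0.22 0 0 0")

```text
clock: 8.48
eef_pos: [0.519, -0.0778, 0.1496]
tool_rot: [0.055, 0.998, 0.0, -0.0]
ft_force: [0.5, -0.7, -0.1]
grip_width: 0.0597
grasp_force: 0.0
```

step_arm(targets="0.4 -0.05 0.06 0.08 0 0 0;0.4 -0.1 0.12 0.16 0 0 0;0.4 -0.15 0.18 0.2 0 0 0;0.4 -0.2 0.24 0.2 0 0 0;0.4 -0.25 0.3 0.2 0 0 0;0.4 -0.3 0.36 0.2 0 0 0;0.4 -0.3 0.4 0.2 0 0 0;0.4 -0.3 0.4 0.2 0 0 0;0.4 -0.3 0.4 0.2 0 0 0")

```text
clock: 9.23
eef_pos: [0.3688, 0.1236, 0.2491]
tool_rot: [0.053, 0.999, 0.0, 0.001]
ft_force: [0.7, -0.5, 0.3]
grip_width: 0.0598
grasp_force: 0.0
```

Run:
```python
from h import *
o=bot.get_obs();print(o["eef_pos"],o["ft_force"],o["clock"])
s=bot.camera("scene")[:,:,::-1];t=bot.camera("top")[:,:,::-1]
cv2.imwrite("pics/s3.png",s);cv2.imwrite("pics/t3.png",t)
r=lambda c:cv2.resize(c,(400,400),interpolation=cv2.INTER_CUBIC)
cv2.imwrite("pics/end.png",np.hstack([r(s[210:300,160:250]),r(t[165:265,350:450])]))
h=cv2.cvtColor(t,cv2.COLOR_BGR2HSV).astype(int)
m=((h[...,1]<60)&(h[...,2]>150)).astype(np.uint8);k=np.zeros_like(m);k[185:245,340:430]=m[185:245,340:430]
c=max(cv2.findContours(k,0,2)[0],key=cv2.contourArea);b=cv2.boxPoints(cv2.minAreaRect(c))
print(np.array([plane("top",p,.03) for p in b]).round(4))
```

```text
[0.36876894 0.12363296 0.24908437] [ 0.72902319 -0.54797633  0.30211186] 9.2333
[[ 0.5659 -0.0394  0.03  ]
 [ 0.5602 -0.2174  0.03  ]
 [ 0.4708 -0.2115  0.03  ]
 [ 0.4761 -0.0351  0.03  ]]
```

View pics/end.png

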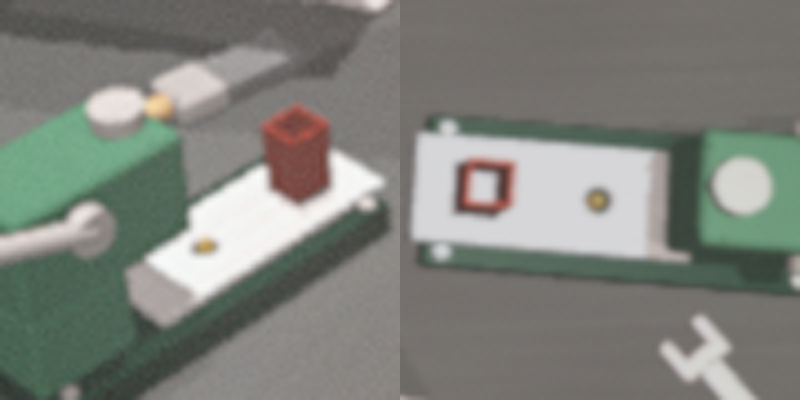

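The brass pin shows centred in the hole (top ≈(399.5,215), scene ≈(206,265)). The plate lies flat and parallel to the bed, stub in front, and the gripper is clear.

```bash
python3 -c "
from workcell import bot
print(bot.job_done())"
```

```text
the job is handed in; nothing more can be done
None
```

I loaded the foot plate and handed in the job at about 9 s; no verdict came back. In the last pictures it lies flat on the bed, in line with it, with the pin through the hole and the stub in front of the head. The gripper was clear, and no bump or contact with the bystanders showed in the forces or pictures I checked.

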